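Screen the polished stones from the tumbling shot

TASK

Screw the knurled clamp nut down clockwise until it stops tight, and only then lift the tipping tray's handle right up so that the whole load slides onto the screen and the steel balls drop through. With all the stones lying on the screen, let the tray back down to its rest, then pick off every stone and put it in the wooden dish, leaving all balls in the catch pan below the screen, the nut still tight, the dish upright on the bench, and the ring box, paste jar and bench block undisturbed.

Things in the scene. Friction and masses are not known exactly. Their poses are not given: they have to be found in the camera images.
- nut (a joint): Brass knurled clamp nut (36 mm diameter, 20 mm tall, red index mark on top) on a vertical stud at the end of the blue screening station away from the tipping tray; it holds the screen down. Radians turned clockwise seen from above: 0 is fully loose, starts anywhere from 0.1 to 1.2, stops hard and tight at 4.6. Light friction (0.05 N m) holds it where it is left. It sinks 0.8 mm per radian.
- nut_grip (a point): On the nut's axis, 12 mm above the nut's underside and 8 mm below its top, so the height to grip; about 86 mm above the table when loose. Its x, y axes turn with the nut. The nut stands clear: 43 mm from its axis to the station's rim (63 mm high), and the steel clamp bar below it reaches to 71 mm above the table.
- station: Blue screening station, fixed to the bench: a catch pan 200 (x) x 200 (y) mm with a screen of steel bars over it. Origin at bench level under the point 'screen'. Its +y end carries the hinged tipping tray, its -y end the clamp nut (axis at y = -130 mm).
- screen (a point): On top of the screen's bars, 52 mm above the bench, straight over the station's origin, same axes. The screen reaches 91 mm to both x sides, 78 mm to -y, 104 mm to +y: six 4 mm round bars along y, 22 mm gaps, with a 9 mm thick blue rim all round, 11 mm above the bars. The resting tray's lip is 110 mm to +y, 105 mm above the bench. Catch pan floor 44 mm below this point.
- tray (a joint): Aluminium tipping tray, open towards the screen, 150 mm wide, 135 mm long, walls 32 mm above its floor. Radians tipped: 0 resting (sloping 0.14 rad back away from the screen), stop at 1.05; its floor slopes towards the screen by the joint value less 0.14. Let go, it falls back under its own weight (damped), except near the upper stop, where it may stay up. About 3 to 6 N at the handle raises it.
- tray_handle (a point): Middle of the tray's red handle bar: round, 12 mm thick, 92 mm free length along the station's x axis, between two steel arms; 36 mm clear between the bar and the tray's outer wall. It may be pinched from above and turns freely enough between the fingers while the tray is lifted.
- tray_hinge (a point): Middle of the tray's hinge axis, 65 mm above the bench, 122 mm to +y of the point 'screen'; the axis runs along the station's x, and the handle swings up about it, towards the screen. At rest the handle bar's centre lies 166 mm beyond it in the station's y and 35 mm above it. Tipping also carries the tray's lip forward over the screen and down (at 1 rad by about 28 mm each).
- dish: Loose wooden dish with a blue lining, 170 (its x) x 130 (its y) x 28 mm, walls and floor 5 mm, 0.45 kg. Origin at the centre of its underside. On the bench on the nut's side of the station.
- ringbox: Black ring box 62 x 62 x 24 mm, loose, origin at its underside's centre. To be left alone.
- pastejar: White paste jar with a blue cap, 52 mm diameter, 55 mm tall, loose. To be left alone.
- benchblock: Bare steel bench block 70 x 50 x 22 mm, loose. To be left alone.
- stone0: Large green glass stone: a barrel-shaped nugget 34 mm diameter, 30 mm tall, chamfered ends (22 mm flats), 60 g; origin at its middle, z its axis. Four to six of the six stones are present (others None); at the start they lie in the tipping tray. It cannot pass between the bars.
- stone1: Large brown terracotta-coloured stone: a barrel-shaped nugget 34 mm diameter, 30 mm tall, chamfered ends (22 mm flats), 60 g; origin at its middle, z its axis. Four to six of the six stones are present (others None); at the start they lie in the tipping tray. It cannot pass between the bars.
- stone2: Large blue stone: a barrel-shaped nugget 34 mm diameter, 30 mm tall, chamfered ends (22 mm flats), 60 g; origin at its middle, z its axis. Four to six of the six stones are present (others None); at the start they lie in the tipping tray. It cannot pass between the bars.
- stone3: Large amber glass stone: a barrel-shaped nugget 34 mm diameter, 30 mm tall, chamfered ends (22 mm flats), 60 g; origin at its middle, z its axis. Four to six of the six stones are present (others None); at the start they lie in the tipping tray. It cannot pass between the bars.
- stone4: Large white stone: a barrel-shaped nugget 34 mm diameter, 30 mm tall, chamfered ends (22 mm flats), 60 g; origin at its middle, z its axis. Four to six of the six stones are present (others None); at the start they lie in the tipping tray. It cannot pass between the bars.
- stone5: Large black stone: a barrel-shaped nugget 34 mm diameter, 30 mm tall, chamfered ends (22 mm flats), 60 g; origin at its middle, z its axis. Four to six of the six stones are present (others None); at the start they lie in the tipping tray. It cannot pass between the bars.
- ball0: Steel polishing ball, 14 mm diameter, 11 g, origin at its centre. Three or four are present (others None); at the start they lie in the tipping tray. It drops between the screen's bars into the catch pan.
- ball1: Steel polishing ball, 14 mm diameter, 11 g, origin at its centre. Three or four are present (others None); at the start they lie in the tipping tray. It drops between the screen's bars into the catch pan.
- ball2: Steel polishing ball, 14 mm diameter, 11 g, origin at its centre. Three or four are present (others None); at the start they lie in the tipping tray. It drops between the screen's bars into the catch pan.
- ball3: Steel polishing ball, 14 mm diameter, 11 g, origin at its centre. Three or four are present (others None); at the start they lie in the tipping tray. It drops between the screen's bars into the catch pan.

How it is judged:
On the way, in this order (a step that is already met when the one before it is completed fails the run):
1. the clamp nut is screwed down tight (value of joint nut above 4.45 rad), for 0.2 s.
2. the tray is tipped up towards the screen (value of joint tray above 0.5 rad), for 0.2 s.
3. every stone lies on the screen and the tray is back down (value of joint tray below 0.12 rad and x of stone0 in the frame of screen between -0.1 and 0.1 m and y of stone0 in the frame of screen between -0.088 and 0.114 m and z of stone0 in the frame of screen between 0 and 0.06 m and x of stone1 in the frame of screen between -0.1 and 0.1 m and y of stone1 in the frame of screen between -0.088 and 0.114 m and z of stone1 in the frame of screen between 0 and 0.06 m and x of stone2 in the frame of screen between -0.1 and 0.1 m and y of stone2 in the frame of screen between -0.088 and 0.114 m and z of stone2 in the frame of screen between 0 and 0.06 m and x of stone3 in the frame of screen between -0.1 and 0.1 m and y of stone3 in the frame of screen between -0.088 and 0.114 m and z of stone3 in the frame of screen between 0 and 0.06 m and x of stone4 in the frame of screen between -0.1 and 0.1 m and y of stone4 in the frame of screen between -0.088 and 0.114 m and z of stone4 in the frame of screen between 0 and 0.06 m and x of stone5 in the frame of screen between -0.1 and 0.1 m and y of stone5 in the frame of screen between -0.088 and 0.114 m and z of stone5 in the frame of screen between 0 and 0.06 m), for 0.3 s.
At the end, for the whole second after the job is handed in: Nut within 0.15 rad of its stop; tray within 0.12 rad of its rest; every present stone at rest inside the dish; the dish upright (within 0.15 rad) on the bench; every present ball in the catch pan, below the bars (value of joint nut above 4.45 rad and value of joint tray below 0.12 rad and angle between dish's own z axis and vertical below 0.15 rad and height (world z) of dish below 0.01 m and linear speed of each of dish, stone0, stone1, stone2, stone3, stone4, stone5 below 0.03 m/s and x of stone0 in the frame of dish between -0.08 and 0.08 m and y of stone0 in the frame of dish between -0.06 and 0.06 m and z of stone0 in the frame of dish between 0 and 0.06 m and x of stone1 in the frame of dish between -0.08 and 0.08 m and y of stone1 in the frame of dish between -0.06 and 0.06 m and z of stone1 in the frame of dish between 0 and 0.06 m and x of stone2 in the frame of dish between -0.08 and 0.08 m and y of stone2 in the frame of dish between -0.06 and 0.06 m and z of stone2 in the frame of dish between 0 and 0.06 m and x of stone3 in the frame of dish between -0.08 and 0.08 m and y of stone3 in the frame of dish between -0.06 and 0.06 m and z of stone3 in the frame of dish between 0 and 0.06 m and x of stone4 in the frame of dish between -0.08 and 0.08 m and y of stone4 in the frame of dish between -0.06 and 0.06 m and z of stone4 in the frame of dish between 0 and 0.06 m and x of stone5 in the frame of dish between -0.08 and 0.08 m and y of stone5 in the frame of dish between -0.06 and 0.06 m and z of stone5 in the frame of dish between 0 and 0.06 m and x of ball0 in the frame of screen between -0.095 and 0.095 m and y of ball0 in the frame of screen between -0.085 and 0.111 m and z of ball0 in the frame of screen between -0.06 and -0.003 m and x of ball1 in the frame of screen between -0.095 and 0.095 m and y of ball1 in the frame of screen between -0.085 and 0.111 m and z of ball1 in the frame of screen between -0.06 and -0.003 m and x of ball2 in the frame of screen between -0.095 and 0.095 m and y of ball2 in the frame of screen between -0.085 and 0.111 m and z of ball2 in the frame of screen between -0.06 and -0.003 m and x of ball3 in the frame of screen between -0.095 and 0.095 m and y of ball3 in the frame of screen between -0.085 and 0.111 m and z of ball3 in the frame of screen between -0.06 and -0.003 m); the robot touches nothing.
It fails at once if the tray is tipped (over 0.3 rad) while the clamp nut is not tight (value of joint tray above 0.3 rad and value of joint nut below 4.4 rad).
It fails at once if the ring box is pushed more than 30 mm from its place (distance of ringbox from where it was at the start of the episode above 0.03 m).
It fails at once if the paste jar is pushed more than 30 mm from its place (distance of pastejar from where it was at the start of the episode above 0.03 m).
It fails at once if the bench block is pushed more than 30 mm from its place (distance of benchblock from where it was at the start of the episode above 0.03 m).
Of stone0, stone1, stone2, stone3, stone4, stone5 only 4 to 6 are there at a start; the rules pass over those that are not, and their reading is None.
Of ball0, ball1, ball2, ball3 only 3 to 4 are there at a start; the rules pass over those that are not, and their reading is None.
At some moment in a run one of dish may be knocked a few centimetres aside while the robot is not near it.
Once in a run the grip may slacken for a moment while it holds something.
It also fails if it takes over 210 s, if anything falls off the work surface, if the arm or the gripper's body presses on something with over 40 N, if the wrist force passes 120 N, or if a joint passes its speed limit or range.

ROBOT

A 7-joint arm with a two-finger parallel gripper is mounted at the origin on the work surface. World frame = base frame: x ahead of the robot, y to its left, z up, the work surface at z = 0. Lengths are in m, angles in rad, forces in N, time in s.
With the tool pointing down it reaches from about 0.4 to 0.85 m from the base axis. Payload 4.5 kg.
Tool frame: the origin (TCP) lies on the centre line of the jaws, within the pads' length; the fingertips stand r.tip_extent ahead of it and the grasp point (between the pads) is the TCP (r.tip_extent is the distance from the TCP to the fingertips, in m); z points along the fingers, y is the line along which they close (so a half turn about z gives the same grasp; the last joint's range is limited). The gripper opens to 88 mm and grips with 3 to 60 N. Pads are 18 mm wide; open, the fingers measure 123 mm over their backs; the gripper's body (75 mm by 187 mm) begins 45 mm behind the grasp point.
Start: joints at [1.145, 0.689, -0.195, 1.565, 0.157, 0.902, -0.215], TCP at [0.277, -0.56, 0.258] pointing down, gripper open.
Joint ranges: [-3.01, 3.01], [-0.46, 2.08], [-1.47, 1.51], [0.13, 2.56], [-1, 4.14], [0.04, 2.09], [-2.66, 2.66]. Speed limits (rad/s): [2.57, 2.57, 3.14, 3.14, 3.14, 3.14, 3.14].

INTERFACE

Orientations are given as a unit quaternion [x, y, z, w].
In Python, from plant import sensors, vision, finish_job, r gives the robot as it stands. The module is installed in compiled form; this text tells all that it offers.
- The arm moves only by the tool step_arm, never from a script. Its argument "steps" is a list of rows, each a list of 2 entries, a list of its own where there are three numbers: the shift along the tool's x, y, z in cm, then the turn, a rotation vector about the tool's x, y, z in degrees. A call has 1 to 12 rows; each row shifts and turns the commanded pose from where the row before left it, along the tool's axes as they then stand; what a row does not reach is not made up. A row lasts 1/8 s, in which the tool goes at most 62.5 mm and 10.7 degrees, less where a joint would pass 70% of its speed; a pose out of reach is approached as far as the arm can. A call with a gripper value outside its range is refused whole. "claw" is the opening, from -1 (shut) to 1 (fully open), set as the call begins (left out, the last holds). The fingers move at their own pace and stop on an object; "grip_force" is the grip in N (left out, the last holds). Time passes only in rows, so rows that do not move let the fingers close. It gives the time, the measured TCP pose, the force, the opening and the grip force at its end, in the units of the state.
- sensors.get_state(): the state, without advancing time (a new reading comes with each control period).
- vision.snapshot(name): name is "scene" or "top"; returns a dict with "img" (480x640x3 uint8, red, green, blue), "fx", "fy", "cx", "cy" (pixels), "k1" (the pictures are not rectified: a ray, as slopes to the right and down, at radius r is drawn at 1 + k1 r^2 times it, then the intrinsics apply), "position" and "rotation" of the camera in the world. Camera axes: x right, y down, z forward; pixel columns grow to the right and rows downward; lengths in m; the calibration is good to about 2 mm. A picture is of the moment at which its call begins. There is no depth.
- finish_job(): hands the job in; it is judged then, once.
The state is a dict: "clock": time; "q": joint angles; "qd": joint speeds; "joint_torque": joint torques, N m; "tool_pos": TCP position; "eef_rot": TCP orientation; "contact_force": force on the tool from outside, world axes, zero at the start; "moment": the same for the moment, N m; "opening": opening from 0.0 (shut) to 1.0 (fully open); "finger_force": force on a finger pad.
Only numpy, scipy, OpenCV 4.12 (cv2) and the standard library are available. Lean on these libraries where they do the work, as an engineer would, in place of code of your own. Each camera call takes 0.05 s, during which the arm holds its last target. There are 200 camera calls.

## Working session

There is one attempt and no reset: what is moved stays moved. The work goes in short steps, Python scripts to look and compute and a tool call to move; the robot and the scene stay as the last step left them, time stands still between calls to the robot, and variables do not carry over. Pictures are saved under pics/ and viewed, at most 14 in all, crops included, and the job is handed in when it is done.

Besides the shell and the picture viewer there is one more tool, called after "Call:" as a command line: name --argument value ..., lists and objects as JSON in quotes. step_arm: Moves the arm, as the interface text tells. Its arguments: {"type":"object","properties":{"steps":{"type":"array"},"claw":{"type":"number"},"grip_force":{"type":"number"}},"required":["steps"]}

```bash
mkdir -p pics; cat > h.py <<'E'
import numpy as np, cv2
from plant import sensors, vision, finish_job, r
from scipy.spatial.transform import Rotation as R
def snap(n,f=None):
    s=vision.snapshot(n)
    if f: cv2.imwrite('pics/'+f, s['img'][:,:,::-1])
    return s
def ray(s,u,v):
    x,y=(u-s['cx'])/s['fx'],(v-s['cy'])/s['fy']
    xd,yd=x,y
    for _ in range(20):
        k=1+s['k1']*(x*x+y*y); x,y=xd/k,yd/k
    d=np.array(s['rotation']).reshape(3,3)@np.array([x,y,1.]) if np.size(s['rotation'])==9 else R.from_quat(s['rotation']).as_matrix()@np.array([x,y,1.])
    return np.array(s['position'],float),d/np.linalg.norm(d)
def onz(s,u,v,z):
    p,d=ray(s,u,v); return p+d*(z-p[2])/d[2]
def tri(a,ua,b,ub):
    p,d=ray(a,*ua);q,e=ray(b,*ub)
    t=np.linalg.lstsq(np.c_[d,-e],q-p,rcond=None)[0]
    A=p+d*t[0];B=q+e*t[1]; return (A+B)/2,np.linalg.norm(A-B)
def proj(s,P):
    M=np.array(s['rotation']); M=M.reshape(3,3) if M.size==9 else R.from_quat(M).as_matrix()
    c=M.T@(np.array(P)-s['position']); x,y=c[0]/c[2],c[1]/c[2]; k=1+s['k1']*(x*x+y*y)
    return s['fx']*x*k+s['cx'],s['fy']*y*k+s['cy']
E
python3 - <<'E'
from h import *
np.set_printoptions(precision=4,suppress=True)
for n in('scene','top'):
    s=snap(n,n+'0.png'); print({k:v for k,v in s.items() if k!='img'})
print(sensors.get_state(), r.tip_extent)
E
```

```text
{'fx': 481.3219957396957, 'fy': 481.3219957396957, 'cx': 326.79644958196604, 'cy': 232.16961595979106, 'k1': -0.07080264361601708, 'position': array([ 0.9768, -0.5844,  0.6827]), 'rotation': array([ 0.8645,  0.2611, -0.1206, -0.4123])}
{'fx': 455.2746910473895, 'fy': 455.2746910473895, 'cx': 320.1189910729057, 'cy': 237.69794819677944, 'k1': 0.028472604403830908, 'position': array([0.5071, 0.0373, 1.1759]), 'rotation': array([-0.697 ,  0.7159, -0.0327,  0.0244])}
{'clock': 0.1, 'q': array([ 1.1448,  0.6899, -0.1945,  1.5662,  0.1573,  0.9025, -0.2151]), 'qd': array([-0.0004, -0.0029, -0.0004, -0.0033,  0.0004,  0.    ,  0.0017]), 'joint_torque': array([ -0.0031, -52.8498,  -1.2715, -15.3837,  -0.0525,   0.002 ,
         0.    ]), 'tool_pos': array([ 0.2771, -0.5597,  0.257 ]), 'eef_rot': array([ 0.9737,  0.2279, -0.0002, -0.0007]), 'contact_force': array([ 0.1069,  0.0779, -0.5359]), 'moment': array([-0.027 , -0.0935,  0.004 ]), 'finger_force': 0.0, 'opening': 0.9999663924985032} 0.019
```

View pics/scene0.png

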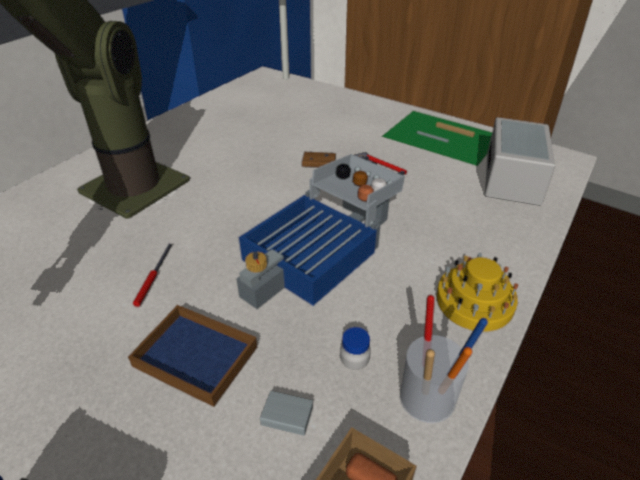

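View pics/top0.png

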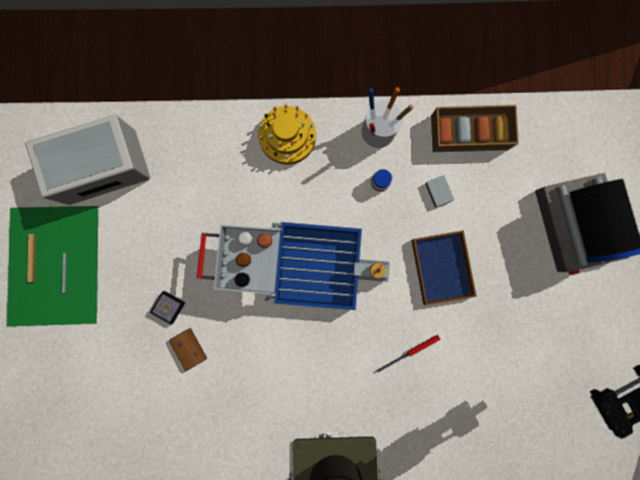

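The views show the station around top (320,265), with the nut at top (377,270) / scene (257,262). The tray holds 4 stones (white, terracotta, amber, black), the handle is at top (203,256) and the dish at (444,268).

```bash
cat > m.py <<'E'
from h import *
np.set_printoptions(precision=4,suppress=True)
T=snap('top');S=snap('scene')
def blob(s,lo,hi,box):
    hsv=cv2.cvtColor(s['img'],cv2.COLOR_RGB2HSV); m=cv2.inRange(hsv,np.array(lo),np.array(hi))
    k=np.zeros_like(m);x0,y0,x1,y1=box;k[y0:y1,x0:x1]=1;m=m*k
    c=max(cv2.findContours(m,cv2.RETR_EXTERNAL,cv2.CHAIN_APPROX_NONE)[0],key=cv2.contourArea)
    M=cv2.moments(c);return np.array([M['m10']/M['m00'],M['m01']/M['m00']]),c,M['m00']
if __name__=='__main__':
    n=[blob(s,(8,110,90),(28,255,255),b) for s,b in((T,(360,255,392,285)),(S,(240,245,275,275)))]
    print('nut px',n[0][0],n[1][0],n[0][2],n[1][2],'tri',tri(T,n[0][0],S,n[1][0]),'z.09',onz(T,*n[0][0],.09),onz(S,*n[1][0],.09))
    b=blob(T,(100,120,60),(125,255,255),(260,210,375,320))
    rc=cv2.minAreaRect(b[1]);pts=cv2.boxPoints(rc); w=np.array([onz(T,*p,.063) for p in pts]);print('station',rc,w,w.mean(0),[np.linalg.norm(w[i]-w[i-1]) for i in range(4)])
    h=[blob(s,(0,150,80),(6,255,255),bx) for s,bx in((T,(190,225,215,285)),(S,(355,145,415,180)))]
    print('handle',h[0][0],h[1][0],tri(T,h[0][0],S,h[1][0]),onz(T,*h[0][0],.1),cv2.minAreaRect(h[0][1]))
    d=[blob(s,(5,90,30),(20,255,200),bx) for s,bx in((T,(400,220,490,315)),(S,(120,300,265,405)))]
    rc=cv2.minAreaRect(cv2.convexHull(d[0][1]));w=np.array([onz(T,*p,.028) for p in cv2.boxPoints(rc)])
    print('dish',rc,w,w.mean(0),[np.linalg.norm(w[i]-w[i-1]) for i in range(4)])
    for s,n_,f,bx in((T,'t',6,(350,240,410,300)),(S,'s',6,(220,235,290,305))):
        x0,y0,x1,y1=bx;cv2.imwrite(f'pics/nut_{n_}.png',cv2.resize(s['img'][y0:y1,x0:x1,::-1],None,fx=f,fy=f,interpolation=2))
    a=cv2.imread('pics/nut_t.png');c=cv2.imread('pics/nut_s.png');a=cv2.resize(a,(395,400));c=cv2.resize(c,(395,400));cv2.imwrite('pics/nut.png',np.hstack([a,c]))
E
python3 m.py
```

```text
nut px [377.3088 270.2314] [256.1279 262.6704] 170.0 264.5 tri (array([ 0.5139, -0.1119,  0.0814]), np.float64(0.00028470465610238666)) z.09 [ 0.5137 -0.1108  0.09  ] [ 0.5206 -0.1185  0.09  ]
station ((317.4837951660156, 265.8557434082031), (81.33035278320312, 81.10261535644531), 4.899092674255371) [[ 0.4422  0.1399  0.063 ]
 [ 0.6384  0.1193  0.063 ]
 [ 0.6161 -0.0793  0.063 ]
 [ 0.42   -0.0557  0.063 ]] [0.5292 0.0311 0.063 ] [np.float64(0.1968587538202608), np.float64(0.19735553542963705), np.float64(0.19985734075895295), np.float64(0.19748860184980754)]
handle [201.1027 255.9903] [384.964  163.5946] (array([0.5581, 0.3043, 0.0995]), np.float64(0.0006408430890048447)) [0.5584 0.3044 0.1   ] ((201.3170623779297, 255.14634704589844), (4.417261123657227, 44.39348220825195), 6.340191841125488)
dish ((443.6127624511719, 267.6087646484375), (67.55511474609375, 52.69663619995117), 79.50852966308594) [[ 0.5901 -0.2089  0.028 ]
 [ 0.611  -0.3411  0.028 ]
 [ 0.4433 -0.3629  0.028 ]
 [ 0.4229 -0.2322  0.028 ]] [ 0.5168 -0.2863  0.028 ] [np.float64(0.1688753996554016), np.float64(0.1339046151470961), np.float64(0.169126691512263), np.float64(0.13224507914824227)]
```

View pics/nut.png

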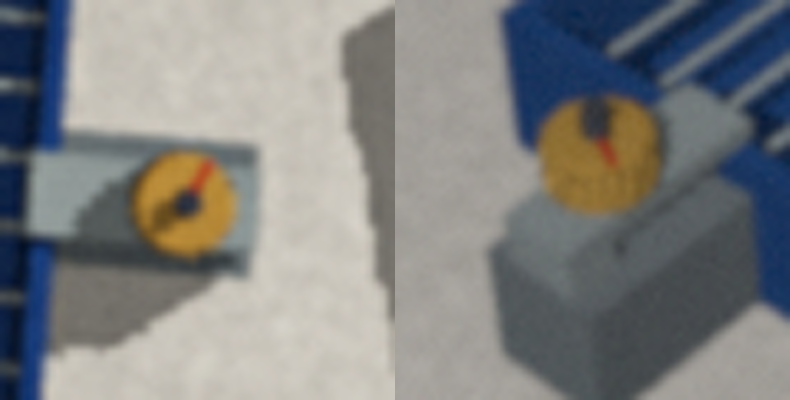

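Call:
step_arm --steps '[[[4.1,-3.0,0.5],[0,0,0]],[[4.1,-3.0,0.5],[0,0,0]],[[4.1,-3.0,0.5],[0,0,0]],[[4.1,-3.0,0.5],[0,0,0]],[[4.1,-3.0,0.5],[0,0,0]],[[4.1,-3.0,0.5],[0,0,0]],[[4.1,-3.0,0.5],[0,0,0]],[[4.1,-3.0,0.5],[0,0,0]],[[4.1,-3.0,0.5],[0,0,0]],[[4.1,-3.0,0.5],[0,0,0]],[[0,0,0],[0,0,-10]],[[0,0,0],[0,0,-10]]]' --claw 0.4

```text
clock: 1.7
tool_pos: [0.5119, -0.1081, 0.2075]
eef_rot: [0.918, 0.397, -0.0, -0.0]
contact_force: [-0.2, -0.9, 0.6]
opening: 0.7
finger_force: 0.0
```

```bash
cat >> h.py <<'E'
def go(*P):
    s=sensors.get_state();M=R.from_quat(s['eef_rot']).as_matrix()
    print('t',s['clock'],'pos',s['tool_pos'],'q',s['q'].round(2),'xax',np.degrees(np.arctan2(M[1,0],M[0,0])).round(2),'yax',np.degrees(np.arctan2(M[1,1],M[0,1])).round(2),'zax',M[:,2],'F',s['contact_force'],'M',s['moment'],'open',s['opening']*88)
    for p in P: print('move cm',(M.T@(np.array(p)-s['tool_pos'])*100).round(2))
np.set_printoptions(precision=4,suppress=True)
E
python3 -c "
from h import *
go([.5135,-.1115,.2])"
```

```text
t 1.7 pos [ 0.5119 -0.1081  0.2075] q [ 0.25  0.63 -0.21  1.92  0.21  0.61 -0.85] xax 46.82 yax -43.18 zax [-0.0003 -0.     -1.    ] F [-0.152  -0.8717  0.613 ] M [-0.0809 -0.0738  0.0245] open 61.63070524331372
move cm [-0.14  0.35  0.75]
```

Call:
step_arm --steps '[[[-0.14,0.35,3],[0,0,-10]],[[0,0,3],[0,0,-10]],[[0,0,3],[0,0,-10]],[[0,0,0],[0,0,-10]],[[0,0,0],[0,0,-10]],[[0,0,0],[0,0,-10]],[[0,0,0],[0,0,-10]],[[0,0,0],[0,0,-10]],[[0,0,0],[0,0,-9]],[[0,0,0],[0,0,0]]]'

```text
clock: 2.95
tool_pos: [0.5132, -0.113, 0.1175]
eef_rot: [0.381, 0.925, 0.0, -0.0]
contact_force: [-0.2, 0.7, -0.3]
opening: 0.701
finger_force: 0.0
```

```bash
python3 -c "
from h import *
go([.5135,-.1115,.0925])"
```

```text
t 2.95 pos [ 0.5132 -0.113   0.1175] q [ 0.45  0.83 -0.54  1.97  0.79  0.56  0.15] xax 135.22 yax 45.22 zax [-0.0001  0.0004 -1.    ] F [-0.2226  0.666  -0.2502] M [ 0.0201 -0.0563 -0.0366] open 61.71612069346954
move cm [0.08 0.13 2.5 ]
```

Call:
step_arm --steps '[[[0.08,0.13,0.8],[0,0,0]],[[0,0,0.8],[0,0,0]],[[0,0,0.9],[0,0,0]],[[0,0,0],[0,0,0]],[[0,0,0],[0,0,0]]]'

```text
clock: 3.58
tool_pos: [0.5136, -0.1112, 0.0927]
eef_rot: [0.38, 0.925, -0.0, 0.0]
contact_force: [0.3, -0.6, -0.8]
opening: 0.704
finger_force: 0.0
```

Call:
step_arm --steps '[[[0,0,0],[0,0,0]],[[0,0,0],[0,0,0]],[[0,0,0],[0,0,0]],[[0,0,0],[0,0,0]],[[0,0,0],[0,0,0]],[[0,0,0],[0,0,0]]]' --claw -1 --grip_force 25

```text
clock: 4.32
tool_pos: [0.5128, -0.1123, 0.0927]
eef_rot: [0.38, 0.925, -0.001, -0.0]
contact_force: [-3.6, -3.6, 4.2]
opening: 0.398
finger_force: 25.0
```

```bash
python3 -c "
from h import *
go([.5135,-.1115,.0925])"
```

```text
t 4.325 pos [ 0.5128 -0.1123  0.0927] q [ 0.42  0.87 -0.49  1.98  0.83  0.51  0.11] xax 135.3 yax 45.3 zax [-0.0016 -0.0018 -1.    ] F [-3.5734 -3.5613  4.2345] M [-0.786   0.6713 -0.0119] open 35.013162786051645
move cm [0.   0.1  0.02]
```

Call:
step_arm --steps '[[[0,-0.1,0],[0,0,10]],[[0,0,0],[0,0,10]],[[0,0,0],[0,0,10]],[[0,0,0],[0,0,10]],[[0,0,0],[0,0,10]],[[0,0,0],[0,0,10]],[[0,0,0],[0,0,10]],[[0,0,0],[0,0,10]],[[0,0,0],[0,0,10]],[[0,0,0],[0,0,10]],[[0,0,0],[0,0,10]],[[0,0,0],[0,0,0]]]'

```text
clock: 5.82
tool_pos: [0.5134, -0.1124, 0.0916]
eef_rot: [0.976, 0.22, 0.0, 0.0]
contact_force: [2.2, -4.8, -13.6]
opening: 0.402
finger_force: 25.0
```

```bash
python3 -c "
from h import *
go([.5135,-.1115,.0925])"
```

```text
t 5.825 pos [ 0.5134 -0.1124  0.0916] q [ 0.16  0.83 -0.05  1.99  0.12  0.32 -1.12] xax 25.41 yax -64.59 zax [ 0.0006 -0.0008 -1.    ] F [  2.2462  -4.767  -13.6077] M [-0.9558 -0.3489 -0.0354] open 35.359641446544735
move cm [ 0.05 -0.07 -0.09]
```

Call:
step_arm --steps '[[[0,0,0.02],[0,0,10]],[[0,0,0.02],[0,0,10]],[[0,0,0.02],[0,0,10]],[[0,0,0.02],[0,0,10]],[[0,0,0.02],[0,0,10]],[[0,0,0.0],[0,0,10]],[[0,0,0.0],[0,0,10]],[[0,0,0],[0,0,0]]]'

```text
clock: 6.82
tool_pos: [0.5133, -0.1128, 0.0906]
eef_rot: [0.925, -0.379, 0.001, 0.001]
contact_force: [0.9, -6.3, -13.7]
opening: 0.4
finger_force: 25.0
```

```bash
python3 -c "
from h import *
go([.5135,-.1115,.0925])"
```

```text
t 6.825 pos [ 0.5133 -0.1128  0.0906] q [ 0.02  0.85  0.18  2.   -0.42  0.33 -1.81] xax -44.56 yax -134.56 zax [ 0.0008 -0.0023 -1.    ] F [  0.9429  -6.2555 -13.6649] M [-1.0435 -0.2561  0.0117] open 35.19395545034651
move cm [-0.08 -0.11 -0.19]
```

Call:
step_arm --steps '[[[0,0,0],[0,0,0]],[[0,0,0],[0,0,0]],[[0,0,0],[0,0,0]],[[0.05,0.1,-0.2],[0,0,0]],[[0,0,0],[0,0,-10]],[[0,0,0],[0,0,-10]],[[0,0,0],[0,0,-10]],[[0,0,0],[0,0,-10]],[[0,0,0],[0,0,-10]],[[0,0,0],[0,0,-10]],[[0,0,0],[0,0,-10]],[[0,0,0],[0,0,-10]]]' --claw 0.2

```text
clock: 8.32
tool_pos: [0.5127, -0.1132, 0.094]
eef_rot: [0.952, 0.306, 0.0, 0.0]
contact_force: [0.2, -0.5, -0.5]
opening: 0.599
finger_force: 0.0
```

```bash
python3 -c "
from h import *
go([.5135,-.1118,.092])"
```

```text
t 8.325 pos [ 0.5127 -0.1132  0.094 ] q [ 0.18  0.83 -0.09  1.99  0.2   0.33 -1.02] xax 35.68 yax -54.32 zax [ 0.0006 -0.0003 -1.    ] F [ 0.1979 -0.4876 -0.5394] M [-0.0101 -0.0367 -0.0512] open 52.688839853796146
move cm [ 0.15 -0.06  0.2 ]
```

Call:
step_arm --steps '[[[0.15,-0.05,0.2],[0,0,0]],[[0,0,0],[0,0,0]],[[0,0,0],[0,0,0]],[[0,0,0],[0,0,0]],[[0,0,0],[0,0,0]],[[0,0,0],[0,0,0]]]' --claw -1

```text
clock: 9.07
tool_pos: [0.5139, -0.112, 0.0918]
eef_rot: [0.953, 0.303, 0.0, 0.0]
contact_force: [2.1, -1.8, -1.1]
opening: 0.403
finger_force: 25.0
```

Call:
step_arm --steps '[[[0,0,0],[0,0,10]],[[0,0,0],[0,0,10]],[[0,0,0],[0,0,10]],[[0,0,0],[0,0,10]],[[0,0,0],[0,0,0]]]'

```text
clock: 9.7
tool_pos: [0.5141, -0.1126, 0.0913]
eef_rot: [0.999, -0.041, 0.001, 0.001]
contact_force: [3.4, -4.4, -8.1]
opening: 0.4
finger_force: 25.0
```

```bash
python3 -c "
from h import *
go([.5135,-.1118,.092])"
```

```text
t 9.7 pos [ 0.5141 -0.1126  0.0913] q [ 0.1   0.83  0.05  1.99 -0.11  0.31 -1.42] xax -4.72 yax -94.72 zax [ 0.0012 -0.0017 -1.    ] F [ 3.3909 -4.3906 -8.0989] M [-0.7799 -0.668  -0.1284] open 35.23424253018974
move cm [-0.06 -0.08 -0.07]
```

Call:
step_arm --steps '[[[0,0,0],[0,0,8]],[[0,0,0],[0,0,8]],[[0,0,0],[0,0,8]],[[0,0,0],[0,0,0]]]'

```text
clock: 10.2
tool_pos: [0.5127, -0.1124, 0.0915]
eef_rot: [0.969, -0.247, -0.001, 0.001]
contact_force: [0.6, -3.7, -3.7]
opening: 0.404
finger_force: 2.5
```

```bash
python3 -c "
from h import *
go([.5135,-.1118,.092])"
```

```text
t 10.2 pos [ 0.5127 -0.1124  0.0915] q [ 0.05  0.84  0.13  2.   -0.29  0.32 -1.65] xax -28.61 yax -118.61 zax [-0.0013 -0.0009 -1.    ] F [ 0.6428 -3.7082 -3.7273] M [-0.7114 -0.0563 -0.0343] open 35.55557892172348
move cm [ 0.04 -0.09 -0.05]
```

Call:
step_arm --steps '[[[0,0,0],[0,0,0]],[[0,0,0],[0,0,0]],[[0,0,0],[0,0,0]],[[0,0,0],[0,0,6]],[[0,0,0],[0,0,6]],[[0,0,0],[0,0,0]]]'

```text
clock: 10.95
tool_pos: [0.5132, -0.1127, 0.0919]
eef_rot: [0.938, -0.347, 0.0, 0.001]
contact_force: [-0.9, -5.9, -3.0]
opening: 0.4
finger_force: 25.0
```

```bash
python3 -c "
from h import *
go([.5135,-.1118,.092])"
```

```text
t 10.95 pos [ 0.5132 -0.1127  0.0919] q [ 0.03  0.84  0.17  2.   -0.39  0.33 -1.77] xax -40.57 yax -130.57 zax [-0.     -0.0016 -1.    ] F [-0.8915 -5.8578 -3.0471] M [-1.1893  0.1063  0.5489] open 35.238743092627956
move cm [-0.04 -0.09 -0.01]
```

Call:
step_arm --steps '[[[0,0,0],[0,0,6]],[[0,0,0],[0,0,6]],[[0,0,0],[0,0,0]]]'

```text
clock: 11.32
tool_pos: [0.5129, -0.1124, 0.092]
eef_rot: [0.897, -0.443, -0.0, 0.001]
contact_force: [-0.7, -5.8, -0.1]
opening: 0.402
finger_force: 25.0
```

```bash
python3 -c "
from h import *
go([.5135,-.1118,.092])"
```

```text
t 11.325 pos [ 0.5129 -0.1124  0.092 ] q [ 0.    0.85  0.21  2.   -0.48  0.34 -1.89] xax -52.56 yax -142.56 zax [-0.0006 -0.001  -1.    ] F [-0.668  -5.7987 -0.1154] M [-0.9884  0.2733  0.514 ] open 35.395110922255995
move cm [-0.01 -0.08  0.  ]
```

Call:
step_arm --steps '[[[0,0,0],[0,0,0]],[[0,0,0],[0,0,0]],[[0,0,0],[0,0,0]],[[0,0,-3],[0,0,0]],[[0,0,-3],[0,0,-9.3]],[[0,0,-4],[0,0,-9.3]],[[0,0,-4],[0,0,-9.3]],[[0,0,-2],[0,0,-9.3]],[[0,0,0],[0,0,-9.3]]]' --claw 0.2

```text
clock: 12.45
tool_pos: [0.5144, -0.1116, 0.2536]
eef_rot: [0.999, -0.051, 0.002, 0.0]
contact_force: [-0.8, -0.5, 0.1]
opening: 0.601
finger_force: 0.0
```

Call:
step_arm --steps '[[[0,-5,0],[0,0,0]],[[0,-5,0],[0,0,0]],[[0,-5,0],[0,0,0]],[[0,-5,0],[0,0,0]],[[0,-5,0],[0,0,0]],[[0,-5,0],[0,0,0]],[[0,-5,0],[0,0,0]],[[0,-5,0],[0,0,0]],[[0,0,0],[0,0,0]]]' --claw -0.2

```text
clock: 13.58
tool_pos: [0.5547, 0.2923, 0.251]
eef_rot: [0.999, -0.049, -0.001, -0.002]
contact_force: [-1.1, -0.4, 0.3]
opening: 0.402
finger_force: 0.0
```

```bash
python3 -c "
from h import *
go([.5581,.3043,.11],[.5581,.3043,.0995])
import m
for s,n_,f,bx in((m.T,'t',6,(350,240,410,300)),(m.S,'s',6,(220,235,290,305))):
        x0,y0,x1,y1=bx;cv2.imwrite(f'pics/nut_{n_}.png',cv2.resize(s['img'][y0:y1,x0:x1,::-1],None,fx=f,fy=f,interpolation=2))
a=cv2.imread('pics/nut_t.png');c=cv2.imread('pics/nut_s.png');a=cv2.resize(a,(395,400));c=cv2.resize(c,(395,400));cv2.imwrite('pics/nut2.png',np.hstack([a,c]))
cv2.imwrite('pics/sc2.png',m.S['img'][100:400,:,::-1])
"
```

```text
t 13.575 pos [0.5547 0.2923 0.251 ] q [-0.67  0.71  0.2   1.58 -0.18  0.87 -2.07] xax -5.66 yax -95.66 zax [-0.0012  0.0037 -1.    ] F [-1.0911 -0.4062  0.2662] M [0.0406 0.0022 0.0698] open 35.409009782893456
move cm [ 0.24 -1.18 14.1 ]
move cm [ 0.25 -1.17 15.15]
```

View pics/nut2.png

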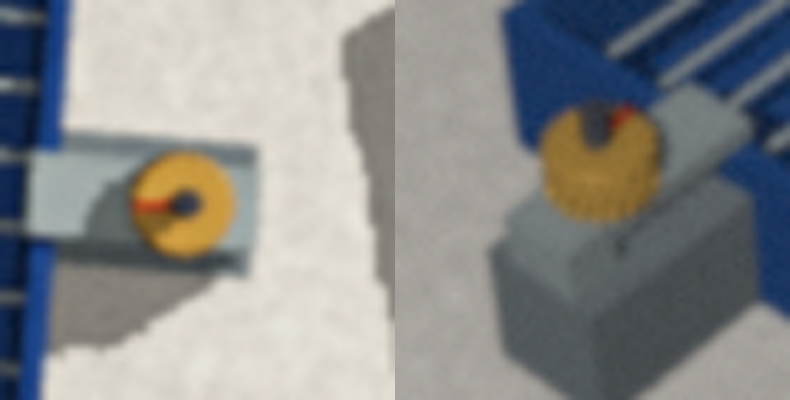

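The index mark has swung about 237° clockwise, now pointing to +y at crop pixel (140,206). Together with the 0.5 N m stop torque, this means the nut is tight. Next is the handle.

Call:
step_arm --steps '[[[0.25,-1.2,3],[0,0,0]],[[0,0,4],[0,0,0]],[[0,0,4],[0,0,0]],[[0,0,2.7],[0,0,0]],[[0,0,1.4],[0,0,0]],[[0,0,0],[0,0,0]],[[0,0,0],[0,0,0]]]'

```text
clock: 14.55
tool_pos: [0.5604, 0.2968, 0.1015]
eef_rot: [0.999, -0.054, 0.0, 0.0]
contact_force: [-0.0, 1.6, -0.5]
opening: 0.398
finger_force: 0.4
```

```bash
python3 -c "
from h import *
go([.5581,.3043,.0995])"
```

```text
t 14.55 pos [0.5604 0.2968 0.1015] q [-0.64  0.91  0.15  1.66 -0.22  0.59 -2.05] xax -6.2 yax -96.2 zax [ 0.0004 -0.0005 -1.    ] F [-0.0303  1.5629 -0.496 ] M [ 0.2131  0.0668 -0.0327] open 35.05551109933487
move cm [-0.31 -0.72  0.2 ]
```

Call:
step_arm --steps '[[[-0.2,-0.7,0.1],[0,0,0]],[[0,0,0],[0,0,0]]]'

```text
clock: 14.8
tool_pos: [0.5587, 0.3055, 0.1001]
eef_rot: [0.999, -0.053, 0.0, -0.0]
contact_force: [0.4, -0.9, 0.4]
opening: 0.403
finger_force: 0.0
```

Call:
step_arm --steps '[[[0,0,0],[0,0,0]],[[0,0,0],[0,0,0]],[[0,0,0],[0,0,0]],[[0,0,0],[0,0,0]],[[0,0,0],[0,0,0]]]' --claw -1 --grip_force 15

```text
clock: 15.42
tool_pos: [0.5588, 0.303, 0.0997]
eef_rot: [0.999, -0.054, -0.0, 0.001]
contact_force: [-1.3, -4.6, 2.8]
opening: 0.12
finger_force: 14.5
```

```bash
python3 -c "
from h import *
go([.5581,.3043,.0995])
yv=np.array([.1067,.9943,0]);a0=np.arctan2(35,166);rr=.1697
H=np.array([.5581,.3043,.0995])-rr*(np.cos(a0)*yv+np.sin(a0)*np.array([0,0,1]))
print('hinge',H)
prev=0
for i in range(1,13):
    t=1.06*i/12; f=lambda t:rr*np.array([np.cos(a0+t),np.sin(a0+t)])
    d=f(t)-f(t-1.06/12); print(i,'tool y %.2f z %.2f'%(-d[0]*100,-d[1]*100))
"
```

```text
t 15.425 pos [0.5588 0.303  0.0997] q [-0.65  0.92  0.16  1.65 -0.22  0.59 -2.05] xax -6.22 yax -96.22 zax [-0.0008 -0.0024 -1.    ] F [-1.3015 -4.5538  2.7839] M [-1.0216  0.276   0.0149] open 10.603909903901915
move cm [-0.09 -0.12  0.02]
hinge [0.5404 0.1392 0.0645]
1 tool y 0.37 z -1.45
2 tool y 0.50 z -1.41
3 tool y 0.62 z -1.36
4 tool y 0.74 z -1.30
5 tool y 0.85 z -1.23
6 tool y 0.96 z -1.15
7 tool y 1.06 z -1.06
8 tool y 1.15 z -0.97
9 tool y 1.23 z -0.86
10 tool y 1.30 z -0.75
11 tool y 1.36 z -0.63
12 tool y 1.41 z -0.51
```

Call:
step_arm --steps '[[[0,0.4,-1.45],[0,0,0]],[[0,0.5,-1.4],[0,0,0]],[[0,0.6,-1.35],[0,0,0]],[[0,0.75,-1.3],[0,0,0]],[[0,0.85,-1.2],[0,0,0]],[[0,0,0],[0,0,0]]]'

```text
clock: 16.18
tool_pos: [0.5551, 0.2705, 0.1673]
eef_rot: [0.998, -0.055, -0.001, 0.002]
contact_force: [0.7, -6.8, -7.0]
opening: 0.114
finger_force: 15.4
```

```bash
cat >> h.py <<'E'
Hg=np.array([.5404,.1392,.0645]);yv=np.array([.1067,.9943,0])
def tray():
    p=sensors.get_state()['tool_pos']-Hg; print('theta',np.arctan2(p[2],p@yv)-.2078,'r',np.hypot(p[2],p@yv))
E
python3 -c "
from h import *
go();tray()"
```

```text
t 16.175 pos [0.5551 0.2705 0.1673] q [-0.63  0.8   0.18  1.68 -0.2   0.68 -2.03] xax -6.3 yax -96.3 zax [-0.0015 -0.0037 -1.    ] F [ 0.7119 -6.8055 -6.974 ] M [-1.3418 -0.287   0.0401] open 10.042692200526682
theta 0.45344278120306203 r 0.16738222794915178
```

Call:
step_arm --steps '[[[0,0.45,-0.6],[0,0,0]],[[0,0.5,-0.57],[0,0,0]],[[0,0.52,-0.55],[0,0,0]],[[0,0.54,-0.53],[0,0,0]],[[0,0.57,-0.5],[0,0,0]],[[0,0.59,-0.47],[0,0,0]],[[0,0.6,-0.44],[0,0,0]],[[0,0.63,-0.42],[0,0,0]],[[0,0.65,-0.38],[0,0,0]],[[0,0.65,-0.36],[0,0,0]],[[0,0.67,-0.33],[0,0,0]],[[0,0.69,-0.3],[0,0,0]]]'

```text
clock: 17.68
tool_pos: [0.547, 0.2013, 0.2198]
eef_rot: [0.999, -0.054, -0.001, 0.002]
contact_force: [4.0, -5.6, -17.3]
opening: 0.117
finger_force: 16.2
```

```bash
python3 -c "
from h import *
go();tray()
a=snap('top')['img'][180:340,180:420];b=snap('scene')['img'][120:300,220:440]
cv2.imwrite('pics/tip.png',np.hstack([cv2.resize(x[:,:,::-1],(400,300),interpolation=2) for x in(a,b)]))"
```

```text
t 17.675 pos [0.547  0.2013 0.2198] q [-0.54  0.69  0.18  1.74 -0.17  0.73 -1.95] xax -6.23 yax -96.23 zax [-0.0026 -0.0034 -1.    ] F [  3.991   -5.5674 -17.2525] M [-0.8923 -0.6532 -0.0982] open 10.295252839412393
theta 0.9805126726295319 r 0.16744129056250653
```

View pics/tip.png

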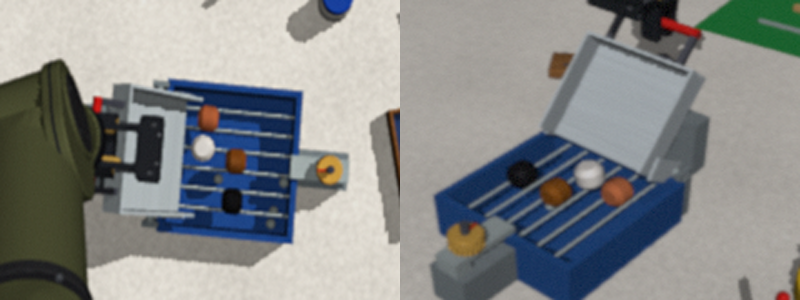

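All four stones lie on the screen at crop pixels (208,118), (203,149), (236,160) and (232,200). The balls are below the bars and the tray is empty, so I'll lower it.

Call:
step_arm --steps '[[[0,-1.36,0.63],[0,0,0]],[[0,-1.3,0.74],[0,0,0]],[[0,-1.23,0.86],[0,0,0]],[[0,-1.16,0.97],[0,0,0]],[[0,-1.06,1.07],[0,0,0]],[[0,-0.95,1.18],[0,0,0]],[[0,-0.85,1.2],[0,0,0]],[[0,-0.75,1.3],[0,0,0]],[[0,-0.6,1.35],[0,0,0]],[[0,-0.5,1.4],[0,0,0]],[[0,-0.4,1.4],[0,0,0]],[[0,0,0],[0,0,0]]]'

```text
clock: 19.27
tool_pos: [0.5583, 0.3029, 0.0999]
eef_rot: [0.999, -0.054, -0.001, 0.001]
contact_force: [0.6, -6.4, -3.1]
opening: 0.119
finger_force: 15.1
```

```bash
python3 -c "
from h import *
go();tray()"
```

```text
t 19.275 pos [0.5583 0.3029 0.0999] q [-0.65  0.92  0.16  1.65 -0.22  0.59 -2.05] xax -6.2 yax -96.2 zax [-0.002  -0.0029 -1.    ] F [ 0.6135 -6.4277 -3.0582] M [-1.0699 -0.0216 -0.007 ] open 10.43338039895339
theta 0.0038740339981984395 r 0.16844046849034278
```

Down at rest. Open slightly, retreat up, and look.

Call:
step_arm --steps '[[[0,0,0],[0,0,0]],[[0,0,0],[0,0,0]],[[0,0,0],[0,0,0]],[[0,0,-3],[0,0,0]],[[0,0,-4],[0,0,0]],[[0,0,-4],[0,0,0]],[[0,0,-4],[0,0,0]]]' --claw -0.2

```text
clock: 20.15
tool_pos: [0.5587, 0.3053, 0.252]
eef_rot: [0.999, -0.053, 0.0, -0.001]
contact_force: [1.4, 0.3, 0.1]
opening: 0.402
finger_force: 0.0
```

```bash
python3 -c "
from h import *
go();
T=snap('top','top3.png');S=snap('scene','sc3.png')
a=T['img'][210:320,180:490];b=S['img'][140:410,125:420]
cv2.imwrite('pics/v3.png',np.vstack([cv2.resize(a[:,:,::-1],None,fx=2.5,fy=2.5,interpolation=2),cv2.resize(b[:,:,::-1],(775,320),interpolation=2)])) if 0 else cv2.imwrite('pics/v3.png',np.hstack([cv2.resize(T['img'][220:315,265:365,::-1],(400,380),interpolation=2),cv2.resize(S['img'][190:285,240:340,::-1],(400,380),interpolation=2)]))"
```

```text
t 20.15 pos [0.5587 0.3053 0.252 ] q [-0.69  0.72  0.21  1.55 -0.18  0.89 -2.09] xax -6.12 yax -96.12 zax [ 0.0005  0.001  -1.    ] F [1.3936 0.3044 0.0753] M [0.1192 0.0163 0.0166] open 35.365732122397326
```

View pics/v3.png

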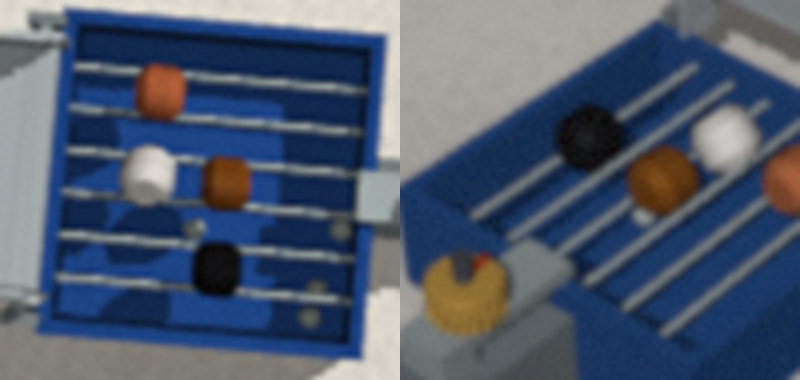

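View pics/sc3.png

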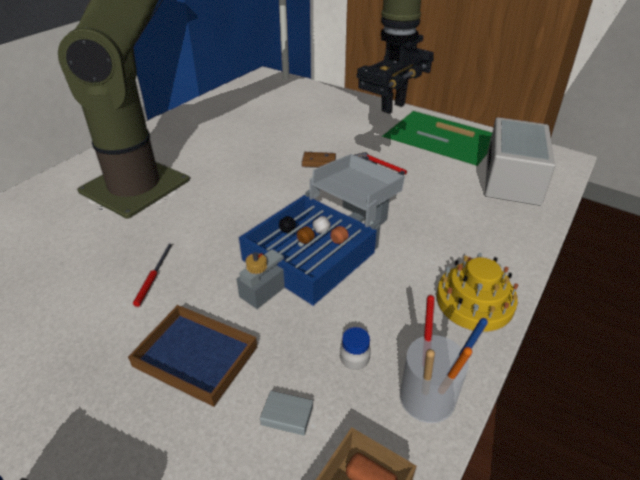

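Each stone lies in a groove between bars: terracotta at v3 (160,92), white (148,175), amber (227,183), black (217,270). The tray is down, 4 balls are in the pan, and the dish is unmoved. Measuring the stones next.

```bash
cat > st.py <<'E'
from h import *
T=snap('top');S=snap('scene')
def cen(s,lo,hi,box):
    x0,y0,x1,y1=box;im=s['img'][y0:y1,x0:x1];m=cv2.inRange(cv2.cvtColor(im,cv2.COLOR_RGB2HSV),np.array(lo),np.array(hi))
    n,l,st,c=cv2.connectedComponentsWithStats(m)
    if n<2: return None
    i=1+np.argmax(st[1:,4]);x,y,w,h,a=st[i]
    return None if a<25 else (np.array([x0+x+(w-1)/2,y0+y+(h-1)/2]),(w,h),a)
C={'terra':((4,110,120),(11,210,255)),'amber':((8,180,50),(16,255,170)),'white':((0,0,150),(179,40,255)),'black':((0,0,0),(179,255,28))}
bt,bs=(278,226,352,305),(250,205,365,280)
O=np.array([.5274,.0178,0]);ex=np.array([.9943,-.1067,0])
def dish():
    hsv=cv2.cvtColor(T['img'],cv2.COLOR_RGB2HSV);m=cv2.inRange(hsv,np.array((5,90,30)),np.array((20,255,200)));k=np.zeros_like(m);k[200:335,395:510]=1
    c=max(cv2.findContours(m*k,cv2.RETR_EXTERNAL,cv2.CHAIN_APPROX_NONE)[0],key=cv2.contourArea)
    w=np.array([onz(T,*p,.028) for p in cv2.boxPoints(cv2.minAreaRect(cv2.convexHull(c)))])
    e=[w[i]-w[i-1] for i in range(4)];L=max(e,key=np.linalg.norm);L=L*np.sign(L[0]);u=L/np.linalg.norm(L);c=w.mean(0)
    print('dish',c,'sizes',[round(np.linalg.norm(x),3) for x in e[:2]],'xdir deg',np.degrees(np.arctan2(u[1],u[0])))
    for d in(-.057,-.019,.019,.057): print('  slot',d,(c+u*d)[:2])
if __name__=='__main__':
    for n,(lo,hi) in C.items():
        a=cen(T,lo,hi,bt);b=cen(S,lo,hi,bs)
        if a is None: print(n,'-');continue
        p=onz(T,*a[0],.066);print(n,a,b,'z=.066',p[:2],'st',(p-O)@ex,(p-O)@yv, 'tri',tri(T,a[0],S,b[0]) if b else '')
    dish(); go()
E
python3 st.py
```

```text
terra (array([305.5, 242. ]), (np.int32(10), np.int32(11)), np.int32(93)) (array([339. , 234.5]), (np.int32(15), np.int32(14)), np.int32(143)) z=.066 [0.5873 0.0589] st 0.05517344807178247 0.047285149117039425 tri (array([0.5871, 0.0587, 0.0656]), np.float64(0.0006658328726743939))
amber (array([321. , 265.5]), (np.int32(11), np.int32(12)), np.int32(106)) (array([305.5, 235. ]), (np.int32(16), np.int32(15)), np.int32(175)) z=.066 [0.529  0.0226] st 0.0010679089929216254 0.004975530397823241 tri (array([0.5291, 0.0226, 0.0624]), np.float64(0.00017652191455432896))
white (array([304.5, 262. ]), (np.int32(14), np.int32(11)), np.int32(97)) (array([267., 216.]), (np.int32(35), np.int32(23)), np.int32(424)) z=.066 [0.5386 0.0626] st 0.006337072764795928 0.04569146217922659 tri (array([0.499 , 0.0251, 0.1051]), np.float64(0.10612826748018449))
black (array([318.5, 287. ]), (np.int32(10), np.int32(13)), np.int32(112)) (array([287.5, 224. ]), (np.int32(16), np.int32(15)), np.int32(163)) z=.066 [0.4772 0.0301] st -0.05126008945171055 0.006879313791050257 tri (array([0.4774, 0.0303, 0.063 ]), np.float64(0.0007291963304651402))
dish [ 0.5168 -0.2862  0.028 ] sizes [np.float64(0.169), np.float64(0.134)] xdir deg 7.393928002392603
  slot -0.057 [ 0.4603 -0.2935]
  slot -0.019 [ 0.498  -0.2886]
  slot 0.019 [ 0.5357 -0.2837]
  slot 0.057 [ 0.5733 -0.2788]
t 20.35 pos [0.5589 0.3054 0.251 ] q [-0.69  0.72  0.21  1.55 -0.18  0.89 -2.09] xax -6.13 yax -96.12 zax [ 0.0013  0.0015 -1.    ] F [-0.4664 -0.0976 -0.5941] M [0.0461 0.0568 0.0048] open 35.483910160467154
```

Call:
step_arm --steps '[[[-0.75,4.03,0.7],[0,0,0]],[[-0.75,4.03,0.7],[0,0,0]],[[-0.75,4.03,0.7],[0,0,0]],[[-0.75,4.03,0.7],[0,0,0]],[[-0.75,4.03,0.7],[0,0,0]],[[-0.75,4.03,0.7],[0,0,0]],[[-0.75,4.03,0.7],[0,0,0]],[[0,0,3],[0,0,0]],[[0,0,2],[0,0,0]],[[0,0,0],[0,0,0]]]' --claw 0.0

```text
clock: 21.6
tool_pos: [0.4746, 0.0299, 0.1494]
eef_rot: [0.999, -0.054, -0.003, 0.0]
contact_force: [0.4, 0.2, 0.1]
opening: 0.502
finger_force: 0.0
```

```bash
python3 -c "
from h import *
go([.4764,.0303,.075])"
```

```text
t 21.6 pos [0.4746 0.0299 0.1494] q [-0.22  0.7   0.09  2.11 -0.17  0.35 -1.66] xax -6.15 yax -96.15 zax [-0.0052 -0.0004 -1.    ] F [0.3557 0.204  0.0778] M [0.0095 0.0185 0.0257] open 44.136225784414655
move cm [ 0.21 -0.06  7.44]
```

Call:
step_arm --steps '[[[0.2,-0.06,2.5],[0,0,0]],[[0,0,2.5],[0,0,0]],[[0,0,1.5],[0,0,0]],[[0,0,0.9],[0,0,0]],[[0,0,0],[0,0,0]]]'

```text
clock: 22.22
tool_pos: [0.4784, 0.0303, 0.0771]
eef_rot: [0.999, -0.054, -0.0, 0.0]
contact_force: [0.5, 1.0, 0.1]
opening: 0.501
finger_force: 0.0
```

Call:
step_arm --steps '[[[0,0,0],[0,0,0]],[[0,0,0],[0,0,0]],[[0,0,0],[0,0,0]],[[0,0,0],[0,0,0]],[[0,0,-2],[0,0,0]],[[0,0,-4],[0,0,0]],[[0,0,-4],[0,0,0]],[[0,0,0],[0,0,0]]]' --claw -1 --grip_force 20

```text
clock: 23.22
tool_pos: [0.4799, 0.0305, 0.1794]
eef_rot: [0.999, -0.054, 0.003, -0.0]
contact_force: [0.2, 0.7, -1.7]
opening: 0.339
finger_force: 20.0
```

```bash
python3 st.py
```

```text
terra (array([305.5, 242. ]), (np.int32(10), np.int32(11)), np.int32(91)) (array([339.5, 234. ]), (np.int32(16), np.int32(15)), np.int32(175)) z=.066 [0.5873 0.0589] st 0.05517344807178247 0.047285149117039425 tri (array([0.5874, 0.059 , 0.0669]), np.float64(0.00040379605508991526))
amber (array([321.5, 263. ]), (np.int32(10), np.int32(7)), np.int32(61)) (array([305.5, 235. ]), (np.int32(16), np.int32(15)), np.int32(169)) z=.066 [0.535  0.0213] st 0.007221696128377921 0.004245186892898506 tri (array([0.5335, 0.0201, 0.0662]), np.float64(0.0038337876243362055))
white (array([305. , 261.5]), (np.int32(15), np.int32(10)), np.int32(87)) (array([267.5, 216. ]), (np.int32(36), np.int32(23)), np.int32(441)) z=.066 [0.5398 0.0613] st 0.007645920858827667 0.04457895960608781 tri (array([0.5004, 0.0242, 0.1061]), np.float64(0.10514704980206696))
black (array([283. , 290.5]), (np.int32(11), np.int32(22)), np.int32(156)) None z=.066 [0.4711 0.1162] st -0.06644946830780155 0.09183515867115043 tri 
dish [ 0.5168 -0.2863  0.028 ] sizes [np.float64(0.169), np.float64(0.134)] xdir deg 7.20487211472302
  slot -0.057 [ 0.4603 -0.2934]
  slot -0.019 [ 0.498  -0.2887]
  slot 0.019 [ 0.5357 -0.2839]
  slot 0.057 [ 0.5734 -0.2791]
t 23.325 pos [0.4782 0.0305 0.177 ] q [-0.23  0.64  0.11  2.09 -0.17  0.42 -1.67] xax -6.13 yax -96.13 zax [-0.0001  0.0001 -1.    ] F [-0.6797 -0.865  -0.6036] M [ 0.0541  0.0589 -0.0197] open 29.694646379280623
```

Call:
step_arm --steps '[[[0.23,5.41,0.4],[0,0,0]],[[0.23,5.41,0.4],[0,0,0]],[[0.23,5.41,0.4],[0,0,0]],[[0.23,5.41,0.4],[0,0,0]],[[0.23,5.41,0.4],[0,0,0]],[[0.23,5.41,0.5],[0,0,0]],[[0,0,2],[0,0,-7]],[[0,0,2],[0,0,-6.3]],[[0,0,0],[0,0,0]]]'

```text
clock: 24.45
tool_pos: [0.4556, -0.2928, 0.1096]
eef_rot: [0.998, 0.062, -0.002, -0.002]
contact_force: [-0.6, -0.7, 0.6]
opening: 0.338
finger_force: 20.0
```

```bash
python3 -c "
from h import *
go([.4575,-.2935,.038])"
```

```text
t 24.45 pos [ 0.4556 -0.2928  0.1096] q [ 0.51  0.81 -0.04  1.93  0.08  0.41 -1.03] xax 7.07 yax -82.93 zax [-0.0049  0.0037 -1.    ] F [-0.6398 -0.6782  0.645 ] M [-0.0149  0.003  -0.0305] open 29.717757491423075
move cm [0.22 0.13 7.16]
```

Call:
step_arm --steps '[[[0.2,0.1,3],[0,0,0]],[[0,0,2.2],[0,0,0]],[[0,0,1.2],[0,0,0]],[[0,0,0.6],[0,0,0]],[[0,0,0],[0,0,0]]]'

```text
clock: 25.08
tool_pos: [0.4596, -0.2946, 0.0424]
eef_rot: [0.998, 0.062, 0.0, 0.0]
contact_force: [0.4, -0.1, -0.4]
opening: 0.343
finger_force: 20.0
```

Call:
step_arm --steps '[[[0,0,0],[0,0,0]],[[0,0,0],[0,0,0]],[[0,0,0],[0,0,0]],[[0,0,-2],[0,0,0]],[[0,0,-4],[0,0,0]],[[0,0,-5],[0,0,-10]],[[0,0,-3],[0,0,-10]]]' --claw -0.05

```text
clock: 25.95
tool_pos: [0.46, -0.2951, 0.1847]
eef_rot: [0.971, 0.237, 0.001, 0.001]
contact_force: [0.6, -0.3, 0.3]
opening: 0.475
finger_force: 0.0
```

```bash
python3 st.py; python3 -c "
from h import *
go([.5285,.0226,.16])"
```

```text
terra (array([305.5, 242. ]), (np.int32(10), np.int32(11)), np.int32(89)) (array([339.5, 234. ]), (np.int32(16), np.int32(15)), np.int32(179)) z=.066 [0.5873 0.0589] st 0.05517344807178247 0.047285149117039425 tri (array([0.5874, 0.059 , 0.0669]), np.float64(0.00040379605508991526))
amber (array([321.5, 265.5]), (np.int32(10), np.int32(12)), np.int32(106)) (array([305.5, 235. ]), (np.int32(16), np.int32(15)), np.int32(171)) z=.066 [0.529  0.0214] st 0.001165173717769354 0.0037624799361163815 tri (array([0.5294, 0.0217, 0.0631]), np.float64(0.0009328265030013456))
white (array([303., 262.]), (np.int32(11), np.int32(11)), np.int32(89)) (array([267.5, 216. ]), (np.int32(36), np.int32(23)), np.int32(444)) z=.066 [0.5387 0.0662] st 0.0060454916976035574 0.049329587390101716 tri (array([0.4986, 0.0281, 0.1033]), np.float64(0.10763690421731693))
black -
dish [ 0.5174 -0.2859  0.028 ] sizes [np.float64(0.168), np.float64(0.133)] xdir deg 7.39599841399922
  slot -0.057 [ 0.4608 -0.2933]
  slot -0.019 [ 0.4985 -0.2884]
  slot 0.019 [ 0.5362 -0.2835]
  slot 0.057 [ 0.5739 -0.2786]
t 26.05 pos [ 0.4612 -0.2958  0.1855] q [ 0.58  0.69 -0.16  1.88  0.19  0.58 -0.79] xax 27.21 yax -62.79 zax [ 0.0062 -0.0031 -1.    ] F [ 0.4884 -0.7165 -0.3979] M [-0.0235  0.0467  0.055 ] open 41.76156053443438
t 26.05 pos [ 0.4612 -0.2958  0.1855] q [ 0.58  0.69 -0.16  1.88  0.19  0.58 -0.79] xax 27.21 yax -62.79 zax [ 0.0062 -0.0031 -1.    ] F [ 0.4884 -0.7165 -0.3979] M [-0.0235  0.0467  0.055 ] open 41.76156053443438
move cm [ 20.54 -25.25   2.5 ]
```

Call:
step_arm --steps '[[[0,0,0],[0,0,-9.5]],[[0,0,0],[0,0,-9.5]],[[0,0,0],[0,0,-9.5]],[[0,0,0],[0,0,-9.5]],[[0,0,0],[0,0,-9.5]],[[0,0,0],[0,0,-9.2]],[[5.4,0.53,0.3],[0,0,0]],[[5.4,0.53,0.3],[0,0,0]],[[5.4,0.53,0.3],[0,0,0]],[[5.4,0.53,0.3],[0,0,0]],[[5.4,0.53,0.3],[0,0,0]],[[5.4,0.53,0.3],[0,0,0]]]' --claw 0.05

```text
clock: 27.55
tool_pos: [0.5254, 0.0257, 0.163]
eef_rot: [0.745, 0.667, -0.001, -0.001]
contact_force: [0.0, -0.5, -0.5]
opening: 0.522
finger_force: 0.0
```

```bash
python3 -c "
from h import *
go([.5283,.0222,.076])"
```

```text
t 27.55 pos [0.5254 0.0257 0.163 ] q [ 0.07  0.72 -0.34  1.94  0.44  0.55 -0.68] xax 83.71 yax -6.29 zax [-0.0019 -0.0002 -1.    ] F [ 0.0321 -0.4897 -0.5452] M [-0.0482 -0.1251 -0.07  ] open 45.89339706808008
move cm [-0.31  0.34  8.7 ]
```

Call:
step_arm --steps '[[[-0.3,0.34,3],[0,0,0]],[[0,0,2.7],[0,0,0]],[[0,0,2.0],[0,0,0]],[[0,0,1.0],[0,0,0]],[[0,0,0],[0,0,0]]]'

```text
clock: 28.18
tool_pos: [0.5283, 0.0207, 0.0764]
eef_rot: [0.744, 0.668, -0.001, -0.0]
contact_force: [-0.1, -0.4, 1.4]
opening: 0.528
finger_force: 0.0
```

Call:
step_arm --steps '[[[0,0,0],[0,0,0]],[[0,0,0],[0,0,0]],[[0,0,0],[0,0,0]],[[0,0,0],[0,0,0]],[[0,0,-2],[0,0,0]],[[0,0,-4],[0,0,0]],[[0,0,-3],[0,0,0]],[[0,0,0],[0,0,0]]]' --claw -1

```text
clock: 29.18
tool_pos: [0.5315, 0.0208, 0.1694]
eef_rot: [0.744, 0.668, 0.003, 0.002]
contact_force: [-0.5, -0.1, -1.0]
opening: 0.375
finger_force: 20.0
```

```bash
python3 -c "
from h import *
go([.4985,-.2884,.17])
snap('top')
import st; st.dish()
S=st.S;T=st.T
cv2.imwrite('pics/v4.png',np.hstack([cv2.resize(T['img'][215:315,270:490,::-1],(400,180),interpolation=2),cv2.resize(S['img'][190:410,125:365,::-1],(400,360),interpolation=2)[90:270]]) if 0 else cv2.resize(S['img'][180:410,120:400,::-1],None,fx=2.5,fy=2.5))"
```

```text
t 29.175 pos [0.5315 0.0208 0.1694] q [ 0.09  0.71 -0.36  1.93  0.44  0.57 -0.67] xax 83.79 yax -6.21 zax [ 0.0069  0.001  -1.    ] F [-0.489  -0.1176 -0.9956] M [-0.0588 -0.0359 -0.0342] open 33.02977252681307
move cm [-31.1    0.07  -0.12]
dish [ 0.5168 -0.2862  0.028 ] sizes [np.float64(0.169), np.float64(0.134)] xdir deg 7.393928002392603
  slot -0.057 [ 0.4603 -0.2935]
  slot -0.019 [ 0.498  -0.2886]
  slot 0.019 [ 0.5357 -0.2837]
  slot 0.057 [ 0.5733 -0.2788]
```

View pics/v4.png

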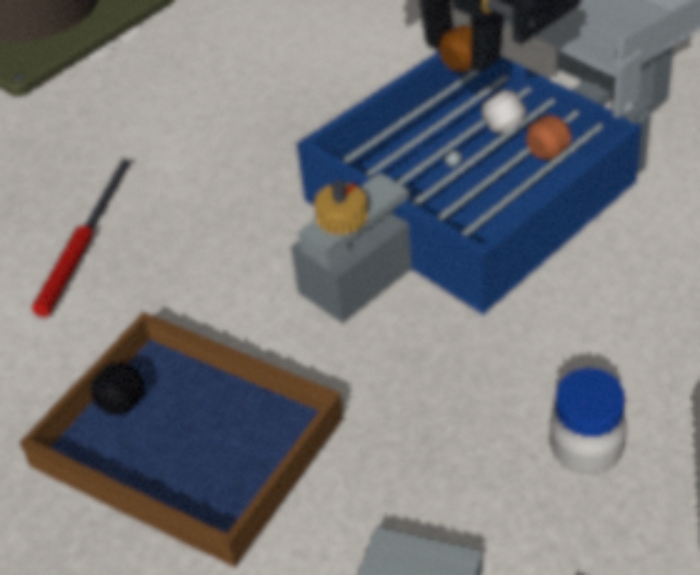

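Call:
step_arm --steps '[[[-5.2,0,0],[0,0,0]],[[-5.2,0,0],[0,0,0]],[[-5.2,0,0],[0,0,0]],[[-5.2,0,0.5],[0,0,0]],[[-5.2,0,0.5],[0,0,9.5]],[[-5.0,0.9,0.5],[0,0,9.5]],[[0,0,0.5],[0,0,9.5]],[[0,0,1],[0,0,9.5]],[[0,0,1],[0,0,9.5]],[[0,0,1],[0,0,9.5]],[[0,0,1],[0,0,9.7]],[[0,0,0],[0,0,9.7]]]'

```text
clock: 30.82
tool_pos: [0.4951, -0.2878, 0.105]
eef_rot: [0.998, 0.062, -0.002, -0.001]
contact_force: [0.5, 0.6, -1.0]
opening: 0.375
finger_force: 20.0
```

```bash
python3 -c "
from h import *
go([.498,-.2886,.038])"
```

```text
t 30.825 pos [ 0.4951 -0.2878  0.105 ] q [ 0.47  0.84 -0.05  1.84  0.08  0.46 -1.08] xax 7.15 yax -82.85 zax [-0.0036  0.001  -1.    ] F [ 0.4607  0.6306 -0.991 ] M [ 0.0495 -0.0014 -0.0161] open 32.97268757785372
move cm [0.3  0.13 6.7 ]
```

Call:
step_arm --steps '[[[0.3,0.1,3],[0,0,0]],[[0,0,2],[0,0,0]],[[0,0,1.2],[0,0,0]],[[0,0,0.6],[0,0,0]],[[0,0,0],[0,0,0]]]'

```text
clock: 31.45
tool_pos: [0.4992, -0.289, 0.0391]
eef_rot: [0.998, 0.065, -0.0, -0.0]
contact_force: [0.2, 0.3, -0.8]
opening: 0.375
finger_force: 20.0
```

Call:
step_arm --steps '[[[0,0,0],[0,0,0]],[[0,0,0],[0,0,0]],[[0,0,0],[0,0,0]],[[0,0,-2],[0,0,0]],[[0,0,-4],[0,0,0]],[[0,0,-5],[0,0,6.6]],[[0,0,-3],[0,0,6.6]],[[0,0,0],[0,0,0]]]' --claw 0.0

```text
clock: 32.45
tool_pos: [0.5009, -0.2898, 0.183]
eef_rot: [0.999, -0.05, 0.003, 0.001]
contact_force: [0.9, -0.9, -0.8]
opening: 0.498
finger_force: 0.0
```

```bash
python3 st.py; python3 -c "
from h import *
import st
for b in((-.002),): pass
x0,y0=270,215
cv2.imwrite('pics/v5.png',np.hstack([cv2.resize(st.T['img'][220:315,270:360,::-1],(379,400),interpolation=2),cv2.resize(st.T['img'][225:310,405:485,::-1],(376,400),interpolation=2)]))
go([.533,.07,.17])"
```

```text
terra (array([305.5, 242. ]), (np.int32(10), np.int32(11)), np.int32(90)) (array([339.5, 234.5]), (np.int32(16), np.int32(16)), np.int32(186)) z=.066 [0.5873 0.0589] st 0.05517344807178247 0.047285149117039425 tri (array([0.5875, 0.059 , 0.0656]), np.float64(0.0003422943585357326))
amber (array([304. , 243.5]), (np.int32(9), np.int32(10)), np.int32(29)) None z=.066 [0.5837 0.0627] st 0.051218474303327766 0.05063326926194033 tri 
white (array([304.5, 262. ]), (np.int32(14), np.int32(11)), np.int32(94)) (array([269. , 213.5]), (np.int32(35), np.int32(18)), np.int32(339)) z=.066 [0.5386 0.0626] st 0.006337072764795928 0.04569146217922659 tri (array([0.5003, 0.0267, 0.1102]), np.float64(0.101552676691555))
black -
dish [ 0.5166 -0.2862  0.028 ] sizes [np.float64(0.169), np.float64(0.134)] xdir deg 7.3941558981787106
  slot -0.057 [ 0.4601 -0.2935]
  slot -0.019 [ 0.4977 -0.2886]
  slot 0.019 [ 0.5354 -0.2837]
  slot 0.057 [ 0.5731 -0.2788]
t 32.55 pos [ 0.4992 -0.2888  0.1799] q [ 0.44  0.73  0.01  1.8  -0.01  0.62 -1.22] xax -5.68 yax -95.68 zax [ 0.0005 -0.0003 -1.    ] F [-0.4696  0.0337 -1.2107] M [ 0.0323  0.0504 -0.0106] open 44.096673227601336
t 32.65 pos [ 0.4986 -0.2885  0.1785] q [ 0.44  0.73  0.01  1.8  -0.01  0.62 -1.22] xax -5.7 yax -95.7 zax [-0.0017  0.0009 -1.    ] F [-0.2534 -0.4871  0.0682] M [ 0.0834  0.0477 -0.0435] open 43.83982793588261
move cm [ -0.14 -36.01   0.88]
```

View pics/v5.png

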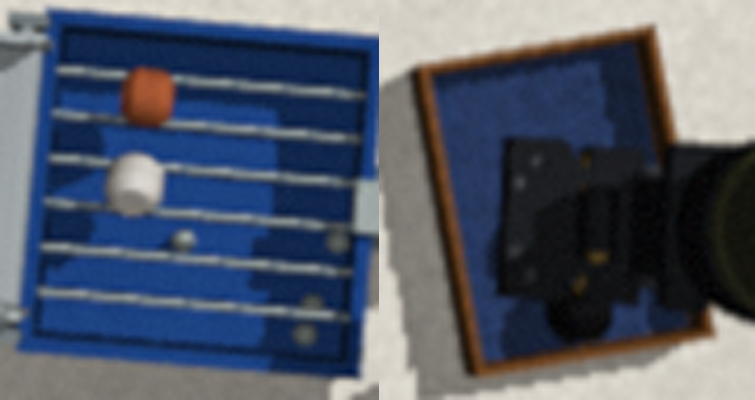

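The v5 crop shows terracotta at (148,97) and white at (135,184). White may be standing upright, and there are 4 balls in the pan. In the dish, black is at the low-x end, with amber hidden under the gripper.

Call:
step_arm --steps '[[[-0.02,-5.13,0],[0,0,0]],[[-0.02,-5.13,0],[0,0,0]],[[-0.02,-5.13,0],[0,0,0]],[[-0.02,-5.13,0],[0,0,0]],[[-0.02,-5.13,0],[0,0,0]],[[0,-5.13,0.5],[0,0,0]],[[0,-5.13,0.5],[0,0,0.4]],[[0,0,1],[0,0,0]],[[0,0,2],[0,0,0]],[[0,0,0],[0,0,0]]]' --claw 0.05

```text
clock: 33.9
tool_pos: [0.5327, 0.0671, 0.1374]
eef_rot: [0.999, -0.054, -0.002, 0.001]
contact_force: [-0.1, -1.0, 0.4]
opening: 0.524
finger_force: 0.0
```

```bash
python3 -c "
from h import *
go([.5334,.069,.077])"
```

```text
t 33.9 pos [0.5327 0.0671 0.1374] q [-0.26  0.76  0.08  1.94 -0.13  0.45 -1.76] xax -6.21 yax -96.21 zax [-0.0048 -0.0016 -1.    ] F [-0.1389 -1.0334  0.4218] M [ 0.0446 -0.0039 -0.0166] open 46.13804220020092
move cm [ 0.08 -0.21  6.04]
```

Call:
step_arm --steps '[[[0.05,-0.2,2],[0,0,0]],[[0,0,2],[0,0,0]],[[0,0,1.3],[0,0,0]],[[0,0,0.6],[0,0,0]],[[0,0,0],[0,0,0]]]'

```text
clock: 34.52
tool_pos: [0.5351, 0.0701, 0.0802]
eef_rot: [0.999, -0.054, -0.0, 0.0]
contact_force: [0.8, 0.0, 0.4]
opening: 0.525
finger_force: 0.0
```

Call:
step_arm --steps '[[[0,0,0],[0,0,0]],[[0,0,0],[0,0,0]],[[0,0,0],[0,0,0]],[[0,0,0],[0,0,0]],[[0,0,-2],[0,0,0]],[[0,0,-4],[0,0,0]],[[0,0,-4],[0,0,0]],[[0,0,0],[0,0,0]]]' --claw -1

```text
clock: 35.52
tool_pos: [0.5366, 0.0707, 0.1826]
eef_rot: [0.999, -0.054, 0.003, -0.001]
contact_force: [0.9, 0.5, -0.2]
opening: 0.37
finger_force: 20.0
```

```bash
python3 -c "
from h import *
import st; st.dish();go([.5365,-.284,.17])
cv2.imwrite('pics/v6.png',np.hstack([cv2.resize(st.S['img'][130:260,240:400,::-1],(480,390),interpolation=2),cv2.resize(st.T['img'][225:310,405:485,::-1],(300,390),interpolation=2)]))"
```

```text
dish [ 0.5168 -0.2863  0.028 ] sizes [np.float64(0.169), np.float64(0.134)] xdir deg 7.20487211472302
  slot -0.057 [ 0.4603 -0.2934]
  slot -0.019 [ 0.498  -0.2887]
  slot 0.019 [ 0.5357 -0.2839]
  slot 0.057 [ 0.5734 -0.2791]
t 35.625 pos [0.5346 0.0706 0.1799] q [-0.28  0.69  0.1   1.91 -0.12  0.55 -1.77] xax -6.14 yax -96.14 zax [-0.0006  0.0001 -1.    ] F [ 0.3258 -0.1035 -0.4432] M [0.0685 0.0124 0.0241] open 32.800657174484066
move cm [ 3.98 35.23  0.99]
```

View pics/v6.png

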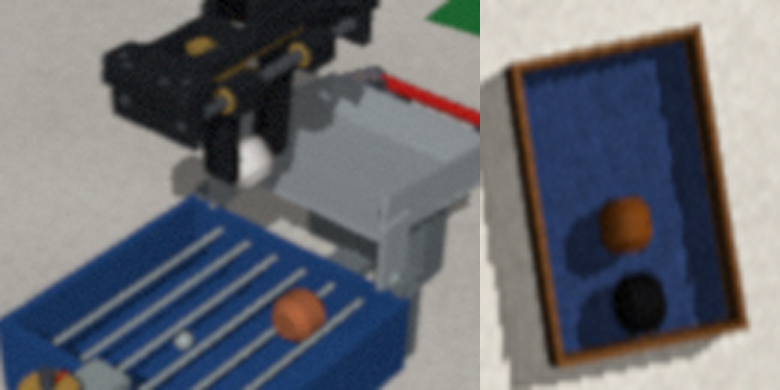

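Call:
step_arm --steps '[[[0.58,5.03,0],[0,0,0]],[[0.58,5.03,0],[0,0,0]],[[0.58,5.03,0],[0,0,0]],[[0.58,5.03,0],[0,0,0]],[[0.58,5.03,0.5],[0,0,0]],[[0.58,5.03,1],[0,0,0]],[[0.58,5.03,1],[0,0,0]],[[0,0,2],[0,0,-6.7]],[[0,0,3],[0,0,-6.7]],[[0,0,0],[0,0,0]]]'

```text
clock: 36.88
tool_pos: [0.535, -0.2827, 0.1016]
eef_rot: [0.998, 0.063, -0.003, -0.002]
contact_force: [-0.5, -0.3, 0.5]
opening: 0.37
finger_force: 20.0
```

```bash
python3 -c "
from h import *
go([.5375,-.2837,.043])"
```

```text
t 36.875 pos [ 0.535  -0.2827  0.1016] q [ 0.44  0.88 -0.05  1.74  0.07  0.54 -1.1 ] xax 7.18 yax -82.82 zax [-0.007   0.0042 -1.    ] F [-0.5404 -0.2505  0.481 ] M [ 0.0932 -0.0475 -0.0511] open 32.52205747615419
move cm [0.28 0.16 5.86]
```

Call:
step_arm --steps '[[[0.25,0.1,2.5],[0,0,0]],[[0,0,2],[0,0,0]],[[0,0,1],[0,0,0]],[[0,0,0.3],[0,0,0]],[[0,0,0],[0,0,0]]]'

```text
clock: 37.5
tool_pos: [0.5405, -0.2848, 0.0476]
eef_rot: [0.998, 0.063, 0.0, 0.0]
contact_force: [-0.1, -0.5, -1.0]
opening: 0.371
finger_force: 20.0
```

Call:
step_arm --steps '[[[0,0,0],[0,0,0]],[[0,0,0],[0,0,0]],[[0,0,0],[0,0,0]],[[0,0,-2],[0,0,0]],[[0,0,-4],[0,0,0]],[[0,0,-5],[0,0,-9.6]],[[0,0,-3],[0,0,-9.6]],[[0,0,0],[0,0,-9.6]],[[0,0,0],[0,0,-9.6]],[[0,0,0],[0,0,-9.6]],[[0,0,0],[0,0,-9.6]],[[0,0,0],[0,0,-9.6]]]' --claw 0.0

```text
clock: 39.0
tool_pos: [0.5402, -0.2852, 0.1887]
eef_rot: [0.795, 0.607, -0.0, 0.001]
contact_force: [0.4, 0.2, 0.3]
opening: 0.501
finger_force: 0.0
```

```bash
python3 st.py; python3 -c "
from h import *
P=np.array([.5274,.0178,.0])+.0505*np.array([.9943,-.1067,0])+.0475*yv
P[2]=.17;print(P)
go(P)"
```

```text
terra (array([305.5, 242. ]), (np.int32(10), np.int32(11)), np.int32(91)) (array([339.5, 234. ]), (np.int32(16), np.int32(15)), np.int32(185)) z=.066 [0.5873 0.0589] st 0.05517344807178247 0.047285149117039425 tri (array([0.5874, 0.059 , 0.0669]), np.float64(0.00040379605508991526))
amber (array([304., 243.]), (np.int32(9), np.int32(11)), np.int32(35)) None z=.066 [0.585  0.0626] st 0.05243834188035058 0.05073435388740417 tri 
white -
black -
dish [ 0.5157 -0.2791  0.028 ] sizes [np.float64(0.168), np.float64(0.122)] xdir deg 6.4111479286590045
  slot -0.057 [ 0.4591 -0.2854]
  slot -0.019 [ 0.4968 -0.2812]
  slot 0.019 [ 0.5346 -0.2769]
  slot 0.057 [ 0.5724 -0.2727]
t 39.1 pos [ 0.5401 -0.2852  0.1884] q [ 0.63  0.78 -0.4   1.67  0.4   0.77 -0.22] xax 74.44 yax -15.56 zax [ 0.0009 -0.0008 -1.    ] F [ 0.0916 -0.3188 -0.6158] M [ 0.0386 -0.0468 -0.0419] open 44.02144535781678
[0.5827 0.0596 0.17  ]
t 39.1 pos [ 0.5401 -0.2852  0.1884] q [ 0.63  0.78 -0.4   1.67  0.4   0.77 -0.22] xax 74.44 yax -15.56 zax [ 0.0009 -0.0008 -1.    ] F [ 0.0916 -0.3188 -0.6158] M [ 0.0386 -0.0468 -0.0419] open 44.02144535781678
move cm [34.37 -5.16  1.82]
```

Call:
step_arm --steps '[[[0,0,0],[0,0,-9.4]],[[4.96,0.08,0.2],[0,0,0]],[[4.96,0.08,0.2],[0,0,0]],[[4.96,0.08,0.2],[0,0,0]],[[4.96,0.08,0.2],[0,0,0]],[[4.96,0.08,0.2],[0,0,0]],[[4.96,0.08,0.5],[0,0,0]],[[4.96,0.08,0.5],[0,0,0]],[[0,0,2],[0,0,0]],[[0,0,2],[0,0,0]],[[0,0,1],[0,0,0]],[[0,0,0],[0,0,0]]]' --claw -0.03

```text
clock: 40.6
tool_pos: [0.5829, 0.0596, 0.1172]
eef_rot: [0.745, 0.668, -0.0, 0.0]
contact_force: [-0.7, 0.3, -0.6]
opening: 0.485
finger_force: 0.0
```

```bash
python3 -c "
from h import *
P=np.array([.5274,.0178,.0])+.0508*np.array([.9943,-.1067,0])+.0475*yv
P[2]=.08;go(P)"
```

```text
t 40.6 pos [0.5829 0.0596 0.1172] q [ 0.    0.85 -0.32  1.79  0.45  0.58 -0.71] xax 83.75 yax -6.25 zax [-0.0004 -0.0006 -1.    ] F [-0.6589  0.328  -0.5622] M [-0.0446 -0.0335 -0.0135] open 42.65442168070053
move cm [-0.    0.01  3.72]
```

Call:
step_arm --steps '[[[0,0,1.2],[0,0,0]],[[0,0,1.2],[0,0,0]],[[0,0,0.8],[0,0,0]],[[0,0,0.5],[0,0,0]],[[0,0,0],[0,0,0]]]'

```text
clock: 41.22
tool_pos: [0.5829, 0.0599, 0.0798]
eef_rot: [0.744, 0.668, -0.0, -0.0]
contact_force: [0.3, -0.2, 0.3]
opening: 0.483
finger_force: 0.0
```

```bash
python3 -c "
from h import *
go()"
```

```text
t 41.225 pos [0.5829 0.0599 0.0798] q [-0.02  0.9  -0.28  1.8   0.48  0.5  -0.73] xax 83.85 yax -6.15 zax [-0.0006 -0.0002 -1.    ] F [ 0.2658 -0.1584  0.284 ] M [-0.0392 -0.0381  0.0032] open 42.488924252856016
```

No contact. Down 2 mm more, then close and lift.

Call:
step_arm --steps '[[[0,0,0.2],[0,0,0]],[[0,0,0],[0,0,0]]]'

```text
clock: 41.48
tool_pos: [0.5832, 0.0599, 0.0784]
eef_rot: [0.744, 0.668, 0.0, 0.0]
contact_force: [1.1, 0.6, 0.2]
opening: 0.483
finger_force: 0.0
```

Call:
step_arm --steps '[[[0,0,0],[0,0,0]],[[0,0,0],[0,0,0]],[[0,0,0],[0,0,0]],[[0,0,0],[0,0,0]],[[0,0,-2],[0,0,0]],[[0,0,-4],[0,0,0]],[[0,0,-4],[0,0,0]],[[0,0,0],[0,0,0]]]' --claw -1

```text
clock: 42.48
tool_pos: [0.5835, 0.0602, 0.1805]
eef_rot: [0.744, 0.668, 0.001, 0.001]
contact_force: [-0.3, -0.2, -1.1]
opening: 0.378
finger_force: 20.0
```

```bash
python3 -c "
from h import *
import st; st.dish();go([.5733,-.2788,.17])
cv2.imwrite('pics/v7.png',np.hstack([cv2.resize(st.S['img'][130:260,240:400,::-1],(480,390),interpolation=2),cv2.resize(st.T['img'][225:310,405:485,::-1],(300,390),interpolation=2)]))"
```

```text
dish [ 0.5167 -0.2862  0.028 ] sizes [np.float64(0.169), np.float64(0.134)] xdir deg 7.393864543297075
  slot -0.057 [ 0.4602 -0.2935]
  slot -0.019 [ 0.4979 -0.2886]
  slot 0.019 [ 0.5356 -0.2837]
  slot 0.057 [ 0.5733 -0.2789]
t 42.575 pos [0.5818 0.0595 0.1775] q [ 0.03  0.76 -0.37  1.76  0.4   0.7  -0.66] xax 83.85 yax -6.15 zax [-0.0025 -0.0009 -1.    ] F [-0.6203  0.2923 -0.0101] M [-0.0428 -0.0061 -0.011 ] open 33.171014440963006
move cm [-33.72   2.78   0.79]
```

View pics/v7.png

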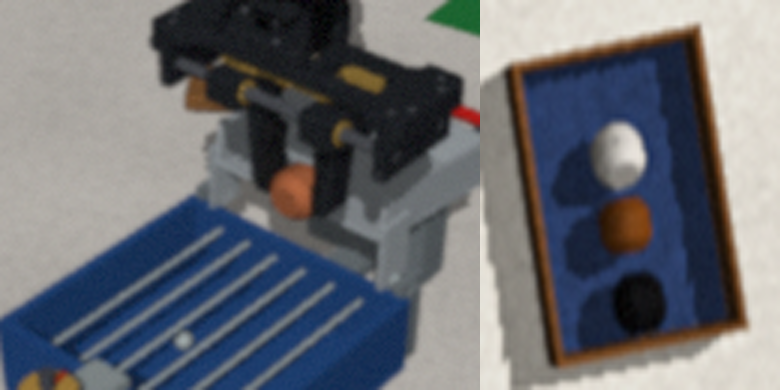

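Terracotta is gripped at (292,192) and the screen is empty. White, amber and black are in a row in the dish. I'll set terracotta beside the row.

Call:
step_arm --steps '[[[-5.23,-0.61,0],[0,0,0]],[[-5.23,-0.61,0],[0,0,0]],[[-5.23,-0.61,0],[0,0,0]],[[-5.23,-0.61,0],[0,0,0]],[[-5.23,-0.61,0],[0,0,0]],[[-5.23,-0.61,0],[0,0,0]],[[0,0,1],[0,0,-6.8]],[[0,0,3],[0,0,-6.8]],[[0,0,2],[0,0,0]],[[0,0,0],[0,0,0]]]'

```text
clock: 43.82
tool_pos: [0.5105, -0.2473, 0.1153]
eef_rot: [0.66, 0.752, -0.001, -0.003]
contact_force: [-0.6, 0.3, -1.3]
opening: 0.379
finger_force: 20.0
```

```bash
python3 -c "
from h import *
go([.512,-.249,.04])"
```

```text
t 43.825 pos [ 0.5105 -0.2473  0.1153] q [ 0.62  0.85 -0.43  1.84  0.6   0.59 -0.06] xax 97.47 yax 7.47 zax [-0.0068  0.0023 -1.    ] F [-0.6458  0.2549 -1.2621] M [-0.0575 -0.0981  0.0123] open 33.352175237534176
move cm [-0.21  0.18  7.53]
```

Call:
step_arm --steps '[[[-0.15,0.1,3],[0,0,0]],[[0,0,2.5],[0,0,0]],[[0,0,1.5],[0,0,0]],[[0,0,0.6],[0,0,0]],[[0,0,0],[0,0,0]]]'

```text
clock: 44.45
tool_pos: [0.5144, -0.2495, 0.0424]
eef_rot: [0.66, 0.752, -0.0, 0.0]
contact_force: [-0.4, -0.2, -1.5]
opening: 0.373
finger_force: 20.0
```

Call:
step_arm --steps '[[[0,0,0],[0,0,0]],[[0,0,0],[0,0,0]],[[0,0,0],[0,0,0]],[[0,0,-2],[0,0,0]],[[0,0,-4],[0,0,0]],[[0,0,-5],[0,0,0]],[[-4,0,-5],[0,0,0]],[[-5,0,-3],[0,0,0]],[[-5,0,0],[0,0,0]],[[-5,0,0],[0,0,0]],[[0,0,0],[0,0,0]],[[0,0,0],[0,0,0]]]' --claw -0.1

```text
clock: 45.95
tool_pos: [0.5387, -0.4359, 0.2308]
eef_rot: [0.659, 0.752, 0.0, -0.001]
contact_force: [0.5, 0.8, -0.1]
opening: 0.455
finger_force: 0.0
```

```bash
python3 -c "
from h import *
import st; st.dish();go()
cv2.imwrite('pics/v8.png',np.hstack([cv2.resize(st.S['img'][140:420,120:440,::-1],(480,420),interpolation=2),cv2.resize(st.T['img'][220:315,275:500,::-1],(310,420),interpolation=2)]))"
```

```text
dish [ 0.5153 -0.2841  0.028 ] sizes [np.float64(0.169), np.float64(0.134)] xdir deg 7.401802349484068
  slot -0.057 [ 0.4588 -0.2914]
  slot -0.019 [ 0.4964 -0.2865]
  slot 0.019 [ 0.5341 -0.2816]
  slot 0.057 [ 0.5718 -0.2767]
t 46.05 pos [ 0.5392 -0.4349  0.2312] q [ 0.88  0.86 -0.56  1.35  0.48  1.07  0.38] xax 97.6 yax 7.6 zax [-0.      0.0012 -1.    ] F [ 0.04    0.2621 -0.6712] M [ 0.0046 -0.1261  0.0282] open 39.8291855548543
```

View pics/v8.png

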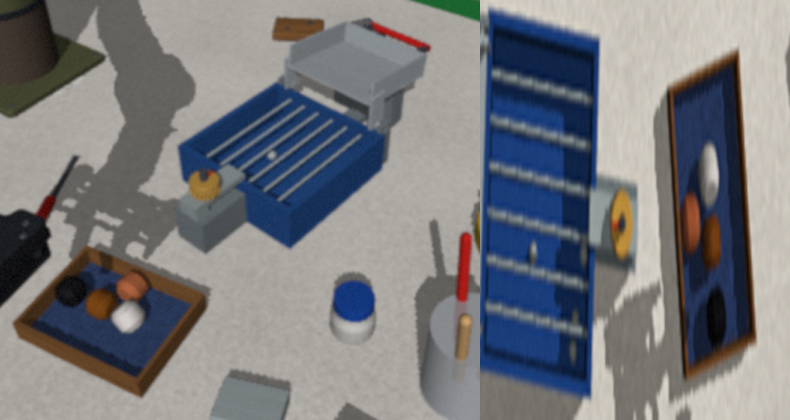

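All four stones are in the dish at scene (70,290), (100,303), (131,286) and (127,317). The screen is empty, the tray is down and the balls are in the pan. I'll let things settle briefly and hand in.

Call:
step_arm --steps '[[[0,0,0],[0,0,0]],[[0,0,0],[0,0,0]],[[0,0,0],[0,0,0]],[[0,0,0],[0,0,0]],[[0,0,0],[0,0,0]],[[0,0,0],[0,0,0]],[[0,0,0],[0,0,0]],[[0,0,0],[0,0,0]]]'

```text
clock: 47.05
tool_pos: [0.5387, -0.437, 0.231]
eef_rot: [0.66, 0.752, -0.0, 0.0]
contact_force: [0.6, 0.8, 0.4]
opening: 0.453
finger_force: 0.0
```

```bash
python3 -c "
from h import *
print(finish_job())"
```

```text
the job is handed in; nothing more can be done
None
```

I handed the job in at about 47 s; the hand-in call returned no verdict, but the last pictures show the nut tight, the tray back at rest, all four stones in the upright dish and the balls in the catch pan.

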